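# Give the full flush

### The job

Flush with the full flush: with closed fingertips gently press the larger of the two parts of the round flush button on the white cistern all the way down, keep it down for about two seconds, then let it spring back up and take the hand away. Do not press the smaller part of the flush button or the fan button on the ledge, and leave the soap dish, toilet roll, spray can and mug where they stand.

Things in the scene. Friction and masses are not known exactly. Their poses are not given: they have to be found in the camera images.
- cistern: White ceramic cistern top fixed on the tiled ledge, 200 x 420 x 90 mm (x, y, z). Origin at the centre of its underside, on the ledge; z up. Its flat lid is 90 mm above the ledge.
- flush_button: Round metal flush button fixed on the cistern lid, turned any way: 100 mm across, 14 mm high. A fixed rim 5 mm wide and a fixed straight dark rib 6 mm wide (centre line at x = -13 mm) frame a larger and a smaller pressable part, both level with the rim when up. Origin at the centre of its underside, on the lid; z up; x points from the smaller part to the larger, square to the rib.
- full_top (a point): Point on top of the larger part (full flush), where to press: x = 15 mm, y = 0, z = 14 mm in the flush button's frame. The part reaches from x = -10 to 45 mm and is 90 mm at its widest. The point moves down with the part.
- half_top (a point): Point on top of the smaller part (half flush, not to be pressed): x = -28 mm, y = 0, z = 14 mm in the flush button's frame. The part reaches from x = -45 to -16 mm.
- full_key (a joint): How far the larger part is pressed down, m: 0 up, 0.008 at its stop. It is sprung: it begins to move at 1.4 N, needs 7 N at the stop, and returns by itself.
- half_key (a joint): How far the smaller part is pressed down, m: 0 up, 0.008 at its stop; the same spring.
- fan_top (a point): Top centre of the fan button (not to be pressed): a small round metal push button, 32 mm across, in a white housing fixed on the ledge at the cistern's -y end.
- fan (a joint): How far the fan button is pressed, m: 0 up, 0.006 fully down.
- soap_dish: White dish with a bar of soap, 120 x 80 x 29 mm, loose on the cistern lid towards its +y end. Origin at the centre of its underside.
- roll: Spare toilet roll standing on end on the ledge, 104 mm across, 100 mm high, loose. Origin at the centre of its underside.
- can: Spray can standing on the ledge, 54 mm across, 140 mm high, loose. Origin at the centre of its underside.
- mug: Ceramic mug standing on the ledge, 76 mm across, 95 mm high, handle at its +y, loose. Origin at the centre of its underside.
There are look-alikes about, which are no part of the job. Of the things shaped like the can, the aluminium one is meant.

How it is judged:
On the way, in this order (a step that is already met when the one before it is completed fails the run):
1. the larger part of the flush button is kept down (5 mm or more) by the fingers for 1 s (value of joint full_key above 0.005 m and contact force between the fingers and flush_button above 1 N), for 1 s.
2. the larger part is let up again, within 1.5 mm (value of joint full_key below 0.0015 m), for 0.2 s.
At the end, for the whole second after the job is handed in: After the full flush press, both parts of the flush button and the fan button are up (within 1.5 mm), and the soap dish, roll, can and mug stand upright and at rest within 12 mm of where they were (value of joint each of full_key, half_key, fan below 0.0015 m and distance of each of soap_dish, roll, can, mug from where it was at the start of the episode below 0.012 m and angle between each of soap_dish, roll, can, mug's own z axis and vertical below 0.15 rad and linear speed of each of soap_dish, roll, can, mug below 0.02 m/s); the robot touches nothing.
It fails at once if the smaller part of the flush button is pressed (over 2.5 mm) (value of joint half_key above 0.0025 m).
It fails at once if the fan button is pressed (over 2.5 mm) (value of joint fan above 0.0025 m).
It fails at once if the flush button is pushed harder than 40 N (contact force between anything else and flush_button above 40 N).
It fails at once if the soap dish, roll, can or mug is moved over 15 mm, lifted or tipped (distance of any of soap_dish, roll, can, mug from where it was at the start of the episode above 0.015 m or angle between any of soap_dish, roll, can, mug's own z axis and vertical above 0.25 rad).
It also fails if it takes over 35 s, if anything falls off the work surface, if the arm or the gripper's body presses on something with over 40 N, if the wrist force passes 120 N, or if a joint passes its speed limit or range.

### The arm

A 6-joint arm with a two-finger parallel gripper is mounted at the origin on the work surface. World frame = base frame: x ahead of the robot, y to its left, z up, the work surface at z = 0. Lengths are in m, angles in rad, forces in N, time in s.
With the tool pointing down it reaches from about 0.25 to 0.725 m from the base axis. Payload 4 kg.
Tool frame: the origin (TCP) lies at the very end of the fingers, on their centre line; the grasp point (between the pads) lies 19 mm behind it; z points along the fingers, y is the line along which they close (so a half turn about z gives the same grasp; the last joint's range is limited). The gripper opens to 85 mm and grips with 20 to 120 N. Pads are 22 mm wide; open, the fingers measure 114 mm over their backs; the gripper's body (76 mm by 85 mm) begins 54 mm behind the grasp point. The pads swing forward as they close: fully open they stand 13 mm farther back than shut.
Start: joints at [1.312, 0.241, 0.005, 1.335, 0, 1.571], TCP at [0.128, 0.483, 0.203] pointing down, gripper open.
Joint ranges: [-2.72, 2.72], [-1.05, 1.87], [-1.09, 1.28], [-1.99, 2.15], [-1.42, 1.44], [-3.14, 3.14]. Speed limits (rad/s): [2.79, 2.79, 3.14, 3.14, 3.14, 3.14].

### API

Orientations are given as a unit quaternion [x, y, z, w].
In Python, from workcell import monitor, viewer, job gives the robot as it stands.
- The arm moves only by the tool arm_command, never from a script. Its argument "increments" is a list of rows, each an object of numbers: "dx", "dy", "dz": the shift along the tool's x, y, z in cm; "wx", "wy", "wz": the turn, a rotation vector about the tool's x, y, z in rad; "grip": the finger opening in cm, from 0 to 8.54. In form: [{"dx": .., "dy": .., "dz": .., "wx": .., "wy": .., "wz": .., "grip": ..}, ...]. A call has 1 to 10 rows; each row is the pose to reach, as a shift and turn from the pose commanded when the call began, along the tool's axes at that moment; what a row does not reach only later rows make up. A row lasts 1/10 s, in which the tool goes at most 50 mm and 8.59 degrees, less where a joint would pass 70% of its speed; a pose out of reach is approached as far as the arm can. A call with a gripper value outside its range is refused whole. The fingers move at their own pace and stop on an object; the grip force is fixed at half the most. Time passes only in rows, so rows that repeat a pose let the fingers close. It gives the time, the measured TCP pose, the force, the opening and the grip force at its end, in the units of the state.
- monitor.get_obs(): the state, without advancing time (a new reading comes with each control period).
- viewer.camera(name): name is "side" or "top" or "wrist"; returns (picture, depth): 400x640x3 uint8, red, green, blue; 400x640 float32, m along the optical axis (not along the pixel's ray), 0 where there is no reading.
- viewer.get_calibration(name): a dict with "fovy" (degrees; the focal length in pixels is half the picture's height over the tangent of half this angle, whatever the lens; pixels are square), "cx", "cy" (the principal point, pixels), "view" (4x4, takes a point from world to camera coordinates). Camera axes: x right, y up, looking along -z (the intrinsics and any distortion apply to the point x, -y, -z); pixel columns grow to the right and rows downward; lengths in m; the calibration is good to about 2 mm. The wrist camera is an equidistant fisheye: a pixel r from the principal point sees the ray r / f radians off the axis. A picture is of the moment at which its call begins: read the wrist's pose just before it. get_calibration takes no time and is no camera call; for the wrist camera it gives the pose at the moment of the call.
- job.job_done(): hands the job in; it is judged then, once.
The state is a dict: "clock": time; "joint_pos": joint angles; "joint_vel": joint speeds; "tau": joint torques, N m; "eef_pos": TCP position; "tool_rot": TCP orientation; "ft_force": force on the tool from outside, world axes, zero at the start; "ft_torque": the same for the moment, N m; "grip_width": finger opening in m; "grasp_force": force on a finger pad.
Only numpy, scipy, OpenCV 4.12 (cv2) and the standard library are available. Lean on these libraries where they do the work, as an engineer would, in place of code of your own. Each camera call takes 0.05 s, during which the arm holds its last target. There are 200 camera calls.

## Working session

There is one attempt and no reset: what is moved stays moved. The work goes in short steps, Python scripts to look and compute and a tool call to move; the robot and the scene stay as the last step left them, time stands still between calls to the robot, and variables do not carry over. Pictures are saved under pics/ and viewed, at most 10 in all, crops included, and the job is handed in when it is done.

Besides the shell and the picture viewer there is one more tool, called after ">>>" as name(argument=value, ...) on one line, values as JSON. arm_command: Moves the arm, as the interface text tells. Its arguments: {"type":"object","properties":{"increments":{"type":"array","items":{"type":"object","properties":{"dx":{"type":"number"},"dy":{"type":"number"},"dz":{"type":"number"},"wx":{"type":"number"},"wy":{"type":"number"},"wz":{"type":"number"},"grip":{"type":"number"}}}}},"required":["increments"]}

```bash
mkdir -p pics; cat > h.py <<'E'
import numpy as np,cv2
from workcell import monitor,viewer,job
def shot(n):
    c=viewer.get_calibration(n); p,d=viewer.camera(n); np.savez('pics/'+n+'.npz',p=p,d=d,view=c['view'],k=[c['fovy'],c['cx'],c['cy']])
    return p,d,c
def world(d,c,u,v):
    f=200/np.tan(np.radians(c['fovy'])/2); z=d[v,u]
    q=np.stack([(u-c['cx'])/f*z,-(v-c['cy'])/f*z,-z,np.ones_like(z)],-1)
    return (q@np.linalg.inv(np.array(c['view'])).T)[...,:3]
E
python3 - <<'E'
from h import *
for n in('top','side'):
    p,d,c=shot(n); cv2.imwrite(f'pics/{n}0.png',p[...,::-1]); print({k:c[k] for k in c})
o=monitor.get_obs();print(o['clock'],o['eef_pos'],o['tool_rot'],o['grip_width'])
E
```

```text
{'fovy': 46.74601318017095, 'cx': 321.6490446098709, 'cy': 198.3185099335282, 'view': array([[-1.36039038e-02, -9.99907442e-01,  2.02750448e-04,
         8.75962497e-02],
       [ 9.79931357e-01, -1.32917968e-02,  1.98891587e-01,
        -6.61860921e-01],
       [-1.98870483e-01,  2.90438354e-03,  9.80021477e-01,
        -1.36692930e+00],
       [ 0.00000000e+00,  0.00000000e+00,  0.00000000e+00,
         1.00000000e+00]])}
{'fovy': 48.45209670706872, 'cx': 325.2155878797632, 'cy': 205.42000896646314, 'view': array([[ 0.80075957, -0.59891273, -0.00936295, -0.46922056],
       [ 0.37632393,  0.49086936,  0.78576559, -0.35592533],
       [-0.46600903, -0.63273282,  0.61845353, -0.99733387],
       [ 0.        ,  0.        ,  0.        ,  1.        ]])}
0.1 [0.127785   0.48275673 0.20171462] [ 1.29023871e-01  9.91641052e-01 -9.20820982e-04 -1.31905934e-04] 0.08533748847364404
```

View pics/top0.png

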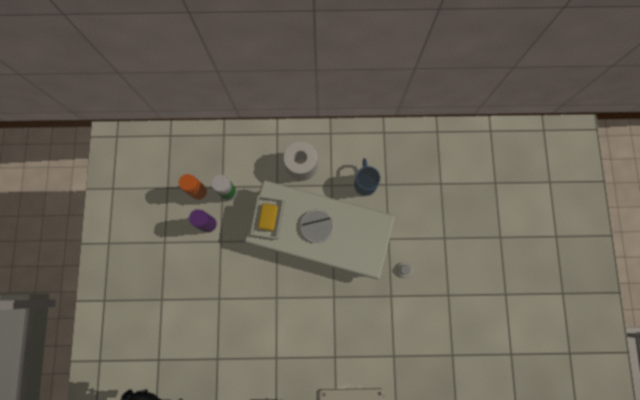

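View pics/side0.png

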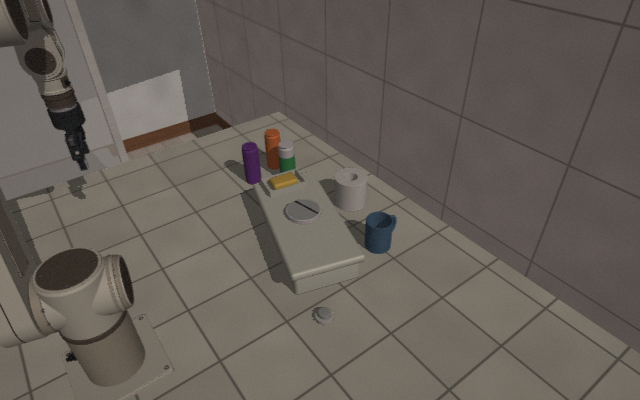

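Top view: the flush button is at (316,226), with the dark rib from (303,225) to (330,219). That puts the larger part on the lower side, towards the robot. The soap dish is at (268,217) and the fan button at (403,270). The roll is at (300,158), the mug at (367,180) and the cans at (192,186), (203,221) and (224,187).

Round things that could be mistaken for the button are the fan button (403,270), the roll top (300,158) and the disc on the lid (316,226). The disc on the lid matches the description. Next I'll measure it and check it in a close crop.

```bash
python3 - <<'E'
from h import *
L=np.load('pics/top.npz');p,d=L['p'],L['d'];c=dict(fovy=L['k'][0],cx=L['k'][1],cy=L['k'][2],view=L['view'])
cv2.imwrite('pics/crop.png',cv2.resize(p[196:256,276:356,::-1],None,fx=10,fy=10,interpolation=cv2.INTER_CUBIC))
v,u=np.mgrid[205:248,292:342];W=world(d,c,u,v);z=W[...,2]
print('z range',np.percentile(z,[5,25,50,75,95]))
m=(z>0.0975)&(z<0.115)&(np.hypot(u-316,v-226)<21)
cn,n=W[m].mean(0),m.sum();print('disc',cn,n,np.ptp(W[m],0))
(ex,ey),ax,a=cv2.fitEllipse(cv2.convexHull(np.stack([u[m],v[m]],-1).astype(np.int32)).astype(np.float32));print(ex,ey,ax)
g=p[205:248,292:342].mean(-1);r=m&(g<np.median(g[m])*0.6)&(np.hypot(u-ex,v-ey)<15)
R=W[r];print('rib',r.sum(),R.mean(0),np.linalg.svd(R[:,:2]-R[:,:2].mean(0))[2][0])
for n,(a,b) in dict(lid=(350,240),ledge=(200,300),fan=(403,268),soap=(268,217),roll=(293,150),mug=(358,180)).items(): print(n,world(d,c,np.array(a),np.array(b)))
E
```

```text
z range [0.08537611 0.0887212  0.09223142 0.10239858 0.1064428 ]
disc [0.57248377 0.09517529 0.10327779] 853 [0.09720815 0.09864411 0.01581438]
316.39404296875 225.66690063476562 (32.99479293823242, 33.14619827270508)
rib 10 [0.5843995  0.10519981 0.10289747] [-0.22778393  0.9737117 ]
lid [ 0.53022761 -0.0045953   0.08674565]
ledge [ 0.3594241   0.46077822 -0.00102873]
fan [ 0.44801172 -0.17031808  0.02457855]
soap [0.59774671 0.2379036  0.12125931]
roll [0.8100978  0.16519407 0.09863442]
mug [ 7.35859561e-01 -4.12545622e-02  5.35859645e-04]
```

View pics/crop.png

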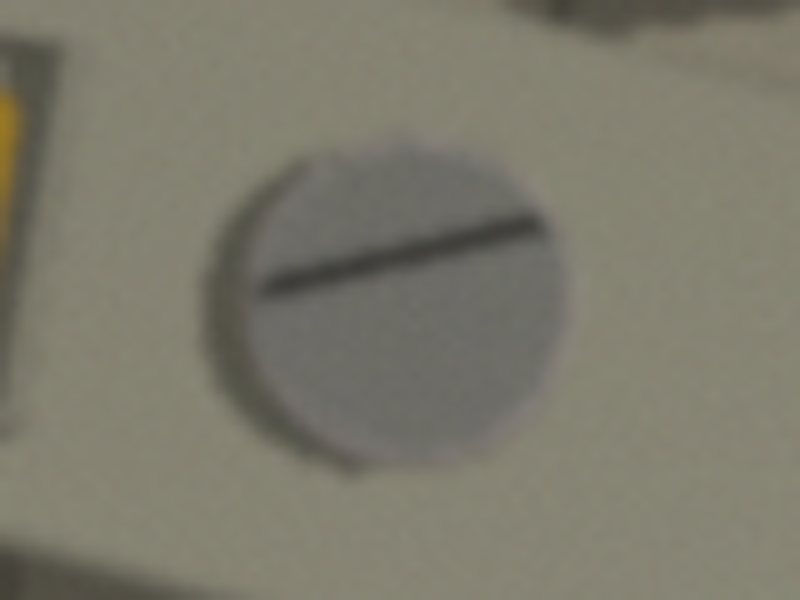

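The crop shows the rib crossing from (262,288) to (540,220) and the disc centred near (405,305), so the larger part is below the rib. The measured disc centre is (0.5725, 0.095) with its top at about 0.103 (expected 0.104), diameter about 98 mm and rib offset about 14 mm, all consistent. The direction of +x is about (-0.972, -0.232), so I'll press at about (0.555, 0.091). First I move over it with the fingers closed, keeping the height.

>>> arm_command(increments=[{"dx": -5, "dy": -2.6, "grip": 0}, {"dx": -9.3, "dy": -4.9, "grip": 0}, {"dx": -13.5, "dy": -7.1, "grip": 0}, {"dx": -17.7, "dy": -9.3, "grip": 0}, {"dx": -22, "dy": -11.6, "grip": 0}, {"dx": -26, "dy": -13.7, "grip": 0}, {"dx": -30, "dy": -15.8, "grip": 0}, {"dx": -34, "dy": -17.9, "grip": 0}, {"dx": -38, "dy": -20, "grip": 0}, {"dx": -42, "dy": -22.1, "grip": 0}])

```text
validation failed for argument at $.in...
```

>>> arm_command(increments=[{"dx": -3, "dy": -1.6, "grip": 0}, {"dx": -6, "dy": -3.2, "grip": 0}, {"dx": -9.3, "dy": -4.9, "grip": 0}, {"dx": -9.3, "dy": -4.9, "grip": 0}, {"dx": -9.3, "dy": -4.9, "grip": 0}, {"dx": -9.3, "dy": -4.9, "dz": 3, "grip": 0}, {"dx": -9.3, "dy": -4.9, "dz": 5, "grip": 0}, {"dx": -9.3, "dy": -4.9, "dz": 5, "grip": 0}])

```text
validation failed for argument at $.in...
```

```bash
python3 - <<'E'
from h import *
from scipy.spatial.transform import Rotation as R
o=monitor.get_obs();print(o['clock'],o['eef_pos'],o['tool_rot'],o['grip_width'],o['ft_force'])
m=R.from_quat(o['tool_rot']).as_matrix();print(m.T@(np.array([.555,.091,.104])-o['eef_pos'])*100)
p,d,c=shot('wrist');cv2.imwrite('pics/wrist1.png',p[...,::-1])
# project press point, button centre, rib ends with fisheye model
f=200/np.tan(np.radians(c['fovy'])/2);V=np.array(c['view'])
C=np.array([.5725,.0952,.104]);n=np.array([-.972,-.232,0]);t=np.array([-.232,.972,0])
for nm,P in dict(c=C,full=C+.018*n,r1=C-.013*n+.04*t,r2=C-.013*n-.04*t,tcp=o['eef_pos']).items():
    q=V@np.append(P,1);x,y,z=q[0],-q[1],-q[2];r=np.hypot(x,y);k=f*np.arctan2(r,z)/r;print(nm,c['cx']+k*x,c['cy']+k*y)
E
```

```text
0.1 [0.127785   0.48275673 0.20171462] [ 1.29023871e-01  9.91641052e-01 -9.20820982e-04 -1.31905934e-04] 0.08533748847364404 [-0.04465402 -0.75307992  0.13743442]
[-51.32405109 -26.92107575   9.82032811]
c 183.61848470962306 457.1936801271713
full 177.40122540927166 452.7267376868581
r1 202.10662713266956 459.6398346284125
r2 175.01546041641544 460.6172551660178
tcp 317.57284026022813 231.46369677172927
```

View pics/wrist1.png

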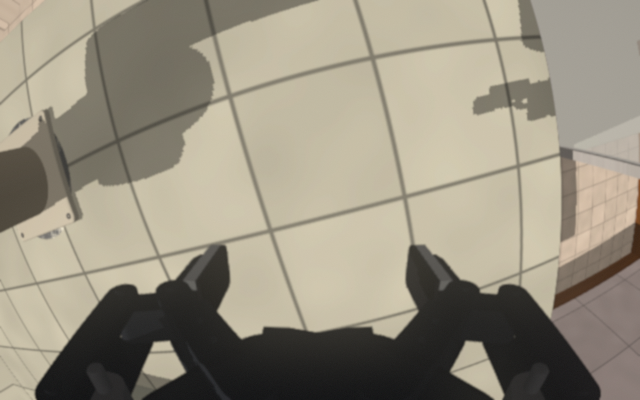

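The wrist view shows only open floor and the open fingers, because both moves were refused and the arm did not move. I'll send complete rows instead.

>>> arm_command(increments=[{"dx": -5, "dy": -2.6, "dz": 0, "wx": 0, "wy": 0, "wz": 0, "grip": 0}, {"dx": -9.3, "dy": -4.9, "dz": 0, "wx": 0, "wy": 0, "wz": 0, "grip": 0}, {"dx": -13.5, "dy": -7.1, "dz": 0, "wx": 0, "wy": 0, "wz": 0, "grip": 0}, {"dx": -17.7, "dy": -9.3, "dz": 0, "wx": 0, "wy": 0, "wz": 0, "grip": 0}, {"dx": -22, "dy": -11.6, "dz": 0, "wx": 0, "wy": 0, "wz": 0, "grip": 0}, {"dx": -26, "dy": -13.7, "dz": 0, "wx": 0, "wy": 0, "wz": 0, "grip": 0}, {"dx": -30, "dy": -15.8, "dz": 0, "wx": 0, "wy": 0, "wz": 0, "grip": 0}, {"dx": -34, "dy": -17.9, "dz": 0, "wx": 0, "wy": 0, "wz": 0, "grip": 0}, {"dx": -38, "dy": -20, "dz": 0, "wx": 0, "wy": 0, "wz": 0, "grip": 0}, {"dx": -42, "dy": -22.1, "dz": 0, "wx": 0, "wy": 0, "wz": 0, "grip": 0}])

```text
clock: 1.15
eef_pos: [0.4784, 0.1606, 0.2023]
tool_rot: [0.129, 0.992, 0.0, -0.0]
ft_force: [0.1, 0.8, -0.5]
grip_width: 0.0001
grasp_force: 0.0
```

>>> arm_command(increments=[{"dx": -4, "dy": -2.1, "dz": 0, "wx": 0, "wy": 0, "wz": 0, "grip": 0}, {"dx": -7, "dy": -3.7, "dz": 0, "wx": 0, "wy": 0, "wz": 0, "grip": 0}, {"dx": -9.3, "dy": -4.9, "dz": 0, "wx": 0, "wy": 0, "wz": 0, "grip": 0}, {"dx": -9.3, "dy": -4.9, "dz": 2, "wx": 0, "wy": 0, "wz": 0, "grip": 0}, {"dx": -9.3, "dy": -4.9, "dz": 4, "wx": 0, "wy": 0, "wz": 0, "grip": 0}, {"dx": -9.3, "dy": -4.9, "dz": 4, "wx": 0, "wy": 0, "wz": 0, "grip": 0}, {"dx": -9.3, "dy": -4.9, "dz": 4, "wx": 0, "wy": 0, "wz": 0, "grip": 0}])

```text
clock: 1.85
eef_pos: [0.5543, 0.091, 0.1622]
tool_rot: [0.129, 0.992, -0.0, -0.001]
ft_force: [0.0, 0.2, 0.3]
grip_width: -0.0
grasp_force: 0.0
```

```bash
python3 - <<'E'
from h import *
from scipy.spatial.transform import Rotation as R
o=monitor.get_obs();print(o['clock'],o['eef_pos'],o['tool_rot'],o['grip_width'],o['ft_force'])
m=R.from_quat(o['tool_rot']).as_matrix();print(m.T@(np.array([.555,.091,.104])-o['eef_pos'])*100)
p,d,c=shot('wrist')
f=200/np.tan(np.radians(c['fovy'])/2);V=np.array(c['view']);p=np.ascontiguousarray(p[...,::-1])
C=np.array([.5725,.0952,.104]);n=np.array([-.972,-.232,0]);t=np.array([-.232,.972,0])
for nm,P in dict(c=C,full=C+.018*n,r1=C-.013*n+.04*t,r2=C-.013*n-.04*t,tcp=o['eef_pos']).items():
    q=V@np.append(P,1);x,y,z=q[0],-q[1],-q[2];r=np.hypot(x,y);k=f*np.arctan2(r,z)/r;s=(int(c['cx']+k*x),int(c['cy']+k*y));print(nm,s);cv2.circle(p,s,2,(0,0,255),-1)
cv2.imwrite('pics/wrist2.png',p)
E
```

```text
1.85 [0.55428745 0.09099573 0.16222321] [ 1.29021481e-01  9.91641475e-01 -2.11625809e-04 -7.73318675e-04] -7.427253038914768e-06 [0.02901558 0.23554252 0.32541783]
[-0.07738472  0.02225137  5.82220046]
c (328, 224)
full (317, 204)
r1 (381, 215)
r2 (292, 258)
tcp (317, 231)
```

View pics/wrist2.png

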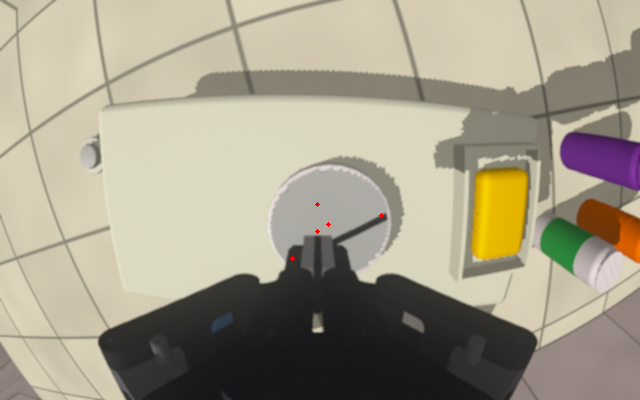

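The wrist view confirms it. The rib ends at about (385,216), where I projected it, and the press point (317,204) is well inside the larger part. I'll descend to about 6 mm above it, then press slowly.

>>> arm_command(increments=[{"dx": 0, "dy": 0, "dz": 2, "wx": 0, "wy": 0, "wz": 0, "grip": 0}, {"dx": 0, "dy": 0, "dz": 4, "wx": 0, "wy": 0, "wz": 0, "grip": 0}, {"dx": 0, "dy": 0, "dz": 5.2, "wx": 0, "wy": 0, "wz": 0, "grip": 0}, {"dx": 0, "dy": 0, "dz": 5.4, "wx": 0, "wy": 0, "wz": 0, "grip": 0}, {"dx": 0, "dy": 0, "dz": 5.6, "wx": 0, "wy": 0, "wz": 0, "grip": 0}, {"dx": 0, "dy": 0, "dz": 5.8, "wx": 0, "wy": 0, "wz": 0, "grip": 0}, {"dx": 0, "dy": 0, "dz": 6.0, "wx": 0, "wy": 0, "wz": 0, "grip": 0}, {"dx": 0, "dy": 0, "dz": 6.2, "wx": 0, "wy": 0, "wz": 0, "grip": 0}, {"dx": 0, "dy": 0, "dz": 6.2, "wx": 0, "wy": 0, "wz": 0, "grip": 0}])

```text
clock: 2.8
eef_pos: [0.5547, 0.091, 0.1005]
tool_rot: [0.129, 0.992, -0.0, -0.0]
ft_force: [-0.1, 0.3, 0.6]
grip_width: 0.0
grasp_force: 0.0
```

>>> arm_command(increments=[{"dx": 0, "dy": 0, "dz": 0.1, "wx": 0, "wy": 0, "wz": 0, "grip": 0}, {"dx": 0, "dy": 0, "dz": 0.2, "wx": 0, "wy": 0, "wz": 0, "grip": 0}, {"dx": 0, "dy": 0, "dz": 0.3, "wx": 0, "wy": 0, "wz": 0, "grip": 0}, {"dx": 0, "dy": 0, "dz": 0.3, "wx": 0, "wy": 0, "wz": 0, "grip": 0}])

```text
clock: 3.2
eef_pos: [0.5547, 0.091, 0.0973]
tool_rot: [0.129, 0.992, -0.0, -0.0]
ft_force: [1.1, -0.9, -0.1]
grip_width: 0.0005
grasp_force: 0.0
```

>>> arm_command(increments=[{"dx": 0, "dy": 0, "dz": 0.1, "wx": 0, "wy": 0, "wz": 0, "grip": 0}, {"dx": 0, "dy": 0, "dz": 0.2, "wx": 0, "wy": 0, "wz": 0, "grip": 0}, {"dx": 0, "dy": 0, "dz": 0.2, "wx": 0, "wy": 0, "wz": 0, "grip": 0}])

```text
clock: 3.5
eef_pos: [0.5546, 0.091, 0.0953]
tool_rot: [0.129, 0.992, -0.0, -0.0]
ft_force: [-0.7, -0.3, -0.3]
grip_width: 0.0001
grasp_force: 0.0
```

```bash
python3 - <<'E'
from h import *
for i in range(3):
    p,d,c=shot('side');o=monitor.get_obs();print(o['clock'],o['eef_pos'],o['ft_force'],o['grip_width'])
cv2.imwrite('pics/side3.png',cv2.resize(p[150:270,240:400,::-1],None,fx=5,fy=5,interpolation=cv2.INTER_CUBIC))
E
```

```text
3.55 [0.55469195 0.09104176 0.09539212] [ 0.10368176  0.35500197 -0.0830466 ] -0.00015161647896069463
3.6 [0.55476754 0.09103872 0.09547601] [ 1.14275134 -0.72043633  0.46991513] -4.648551866470395e-05
3.65 [0.55476256 0.09104808 0.0954976 ] [ 0.87269224  0.1000917  -0.23337399] -1.4418198424655702e-05
```

View pics/side3.png

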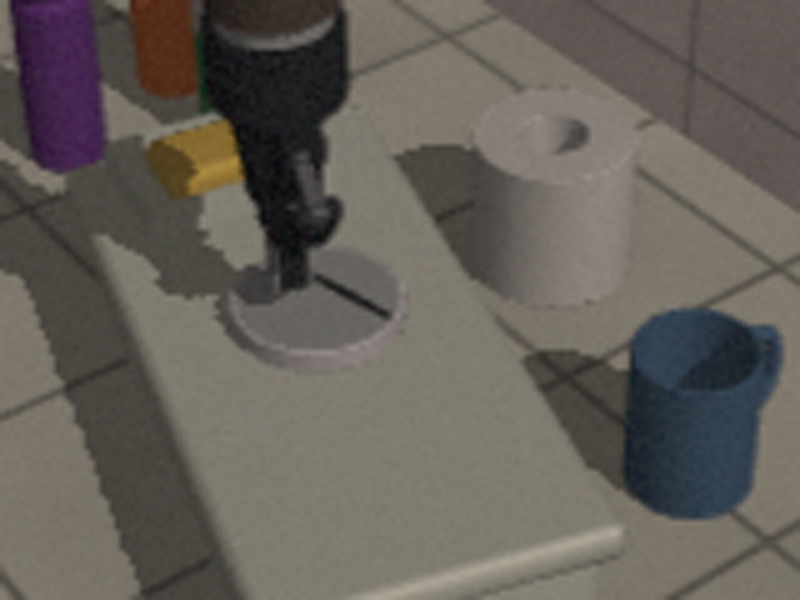

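The side crop shows the closed tip at about (293,288) on the larger part's side of the rib, but no force has registered. I'll project the TCP and the press point into this view to see how they compare.

```bash
python3 - <<'E'
from h import *
o=monitor.get_obs();print(o['eef_pos'],o['joint_pos'],o['tau'])
L=np.load('pics/side.npz');p,d=L['p'],L['d'];c=dict(fovy=L['k'][0],cx=L['k'][1],cy=L['k'][2],view=L['view'])
f=200/np.tan(np.radians(c['fovy'])/2);V=c['view']
C=np.array([.5725,.0952,.104]);n=np.array([-.972,-.232,0]);t=np.array([-.232,.972,0])
for nm,P in dict(c=C,full=C+.018*n,r1=C-.013*n+.042*t,r2=C-.013*n-.042*t,tcp=o['eef_pos'],edge=C+.05*n).items():
    q=V@np.append(P,1);u,v=c['cx']+f*q[0]/-q[2],c['cy']-f*q[1]/-q[2];print(nm,(u-240)*5,(v-150)*5)
for a,b in[(293,270),(293,280),(293,286),(293,290),(293,296),(285,284),(301,284),(320,310),(290,320),(350,290),(400,400)]:
    print((a,b),world(d,c,np.array(240+a//5),np.array(150+b//5)).round(4))
E
```

```text
[0.55476256 0.09104808 0.0954976 ] [ 1.62680458e-01  4.28557866e-01 -1.34473914e-02  1.12883249e+00
 -1.66557000e-05  4.21476229e-01] [ 8.82603490e-05 -4.43975794e+01  2.35683239e+01  3.18757098e-03
 -2.12756208e-04  1.82286578e-05]
c 304.77431599517274 298.3170744542474
full 283.2515721661994 313.86030585353495
r1 266.2388935784759 258.8631082693479
r2 375.78171972743064 316.61879725676056
tcp 283.6121623128088 325.68545892155356
edge 244.05610278424348 342.1663738552971
(293, 270) [0.5512 0.0749 0.1471]
(293, 280) [0.5527 0.0781 0.1374]
(293, 286) [0.5509 0.0755 0.1364]
(293, 290) [0.5551 0.0825 0.1264]
(293, 296) [0.5667 0.1014 0.1053]
(285, 284) [0.5475 0.0748 0.142 ]
(301, 284) [0.5572 0.075  0.1372]
(320, 310) [0.5718 0.0789 0.1063]
(290, 320) [0.5523 0.0798 0.1082]
(350, 290) [0.5963 0.0844 0.1053]
(400, 400) [0.5738 0.0061 0.0889]
```

By depth the fingertip ends near z 0.12, while the reported TCP height is 0.0955. So there is still a gap, which fits the zero force, and the lateral position agrees. I'll keep going down in small steps and watch the force.

>>> arm_command(increments=[{"dx": 0, "dy": 0, "dz": 0.1, "wx": 0, "wy": 0, "wz": 0, "grip": 0}, {"dx": 0, "dy": 0, "dz": 0.2, "wx": 0, "wy": 0, "wz": 0, "grip": 0}, {"dx": 0, "dy": 0, "dz": 0.3, "wx": 0, "wy": 0, "wz": 0, "grip": 0}, {"dx": 0, "dy": 0, "dz": 0.4, "wx": 0, "wy": 0, "wz": 0, "grip": 0}, {"dx": 0, "dy": 0, "dz": 0.5, "wx": 0, "wy": 0, "wz": 0, "grip": 0}, {"dx": 0, "dy": 0, "dz": 0.5, "wx": 0, "wy": 0, "wz": 0, "grip": 0}])

```text
clock: 4.25
eef_pos: [0.5546, 0.091, 0.0903]
tool_rot: [0.129, 0.992, -0.0, -0.0]
ft_force: [-0.4, -0.4, -0.1]
grip_width: -0.0003
grasp_force: 0.0
```

```bash
python3 - <<'E'
from h import *
o=monitor.get_obs();print(o['eef_pos'],o['ft_force'])
p,d,c=shot('side')
L=p[190:225,280:315,::-1];cv2.imwrite('pics/side4.png',cv2.resize(np.clip(L.astype(float)*1.8,0,255).astype(np.uint8),None,fx=16,fy=16,interpolation=cv2.INTER_NEAREST))
v,u=np.mgrid[195:215,294:304];W=world(d,c,u,v);print((W[...,2]*1000).round().astype(int));print((W[...,1]*1000).round().astype(int)[:,4])
E
```

```text
[0.55463929 0.09099942 0.09029716] [-0.3743395  -0.44104314 -0.14078367]
[[179 181 181 195 204 210 211 211 211 210]
 [175 178 175 196 200 210 210 208 206 207]
 [170 173 183 190 196 201 207 203 197 199]
 [165 168 181 188 195 199 198 195 190 190]
 [164 167 175 182 190 189 186 185 181 174]
 [155 159 170 178 184 182 172 171 171 169]
 [153 149 168 173 177 169 170 155 106 106]
 [149 151 152 169 154 151 150 150 142 107]
 [143 146 148 150 148 145 149 150 140 105]
 [139 140 143 147 146 144 144 143 139 105]
 [137 139 140 142 143 141 141 140 133 106]
 [133 138 135 142 140 133 136 136 129 107]
 [126 133 131 135 136 135 131 133 125 105]
 [105 128 128 130 132 131 127 129 127 105]
 [107 125 125 131 129 124 122 106 106 104]
 [106 105 123 121 107 106 102 108 104 106]
 [105 107 106 107 105 105 107 107 106 107]
 [106 106 105 106 105 104 105 104 107 103]
 [105 107 107 105 105 108 104 106 107 107]
 [106 105 106 105 106 106 108 104 104 106]]
[44 45 46 43 46 49 53 75 78 76 76 75 76 77 76 96 94 91 87 82]
```

View pics/side4.png

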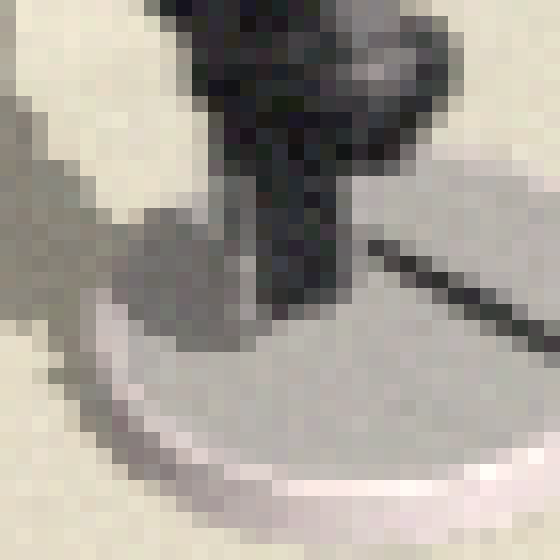

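The tip's bottom is near (290,310) in the crop and its shadow's end near (240,345) is separate. So the tip is still about 15 mm above the larger part (depth gives about 0.12), and I'll continue down.

>>> arm_command(increments=[{"dx": 0, "dy": 0, "dz": 0.1, "wx": 0, "wy": 0, "wz": 0, "grip": 0}, {"dx": 0, "dy": 0, "dz": 0.2, "wx": 0, "wy": 0, "wz": 0, "grip": 0}, {"dx": 0, "dy": 0, "dz": 0.3, "wx": 0, "wy": 0, "wz": 0, "grip": 0}, {"dx": 0, "dy": 0, "dz": 0.4, "wx": 0, "wy": 0, "wz": 0, "grip": 0}, {"dx": 0, "dy": 0, "dz": 0.5, "wx": 0, "wy": 0, "wz": 0, "grip": 0}, {"dx": 0, "dy": 0, "dz": 0.6, "wx": 0, "wy": 0, "wz": 0, "grip": 0}, {"dx": 0, "dy": 0, "dz": 0.7, "wx": 0, "wy": 0, "wz": 0, "grip": 0}, {"dx": 0, "dy": 0, "dz": 0.7, "wx": 0, "wy": 0, "wz": 0, "grip": 0}])

```text
clock: 5.1
eef_pos: [0.5547, 0.091, 0.0833]
tool_rot: [0.129, 0.992, -0.0, -0.0]
ft_force: [-0.2, -0.5, 0.3]
grip_width: -0.0
grasp_force: 0.0
```

>>> arm_command(increments=[{"dx": 0, "dy": 0, "dz": 0.1, "wx": 0, "wy": 0, "wz": 0, "grip": 0}, {"dx": 0, "dy": 0, "dz": 0.2, "wx": 0, "wy": 0, "wz": 0, "grip": 0}, {"dx": 0, "dy": 0, "dz": 0.3, "wx": 0, "wy": 0, "wz": 0, "grip": 0}, {"dx": 0, "dy": 0, "dz": 0.4, "wx": 0, "wy": 0, "wz": 0, "grip": 0}, {"dx": 0, "dy": 0, "dz": 0.4, "wx": 0, "wy": 0, "wz": 0, "grip": 0}])

```text
clock: 5.6
eef_pos: [0.5546, 0.091, 0.0793]
tool_rot: [0.129, 0.992, -0.0, -0.0]
ft_force: [0.2, 0.7, 0.1]
grip_width: 0.0002
grasp_force: 0.0
```

```bash
python3 - <<'E'
from h import *
for i in range(2):
    o=monitor.get_obs();print(o['eef_pos'],o['ft_force']);p,d,c=shot('side')
v,u=np.mgrid[200:217,293:304];W=world(d,c,u,v);print((W[...,2]*1000).round().astype(int));
E
```

```text
[0.55463933 0.09102287 0.07928161] [0.19259564 0.73315469 0.07107471]
[0.5546698  0.0910351  0.07938435] [-0.30763497  0.3922393   0.46238697]
[[ 90 160 161 163 180 185 191 198 196 195 193]
 [143 156 159 169 171 182 185 186 187 182 180]
 [141 155 154 163 173 178 182 180 178 174 172]
 [106 144 152 163 168 175 177 160 161 160 162]
 [105 141 144 161 163 168 160 160 156 137 104]
 [107 139 137 138 159 158 140 141 139 135 106]
 [103 132 138 134 139 140 138 138 136 131 105]
 [107 128 134 132 137 133 133 133 133 130 107]
 [108 123 128 129 134 134 129 133 131 125 107]
 [105 119 892 126 128 129 130 128 126 119 105]
 [107 120 125 122 124 128 123 121 122 118 104]
 [106 106 118 119 121 122 122 121 120 115 105]
 [105 103 114 114 118 117 114 110 110 103 105]
 [103 105 107 112 110 106 103 107 107 103 108]
 [105 105 106 105 104 107 104 105 106 107 107]
 [108 106 106 104 103 104 106 105 108 103 106]
 [106 106 106 106 108 108 104 106 105 107 107]]
```

The tip is now at about 0.110 against a surface at 0.105, so roughly 5 mm is left.

>>> arm_command(increments=[{"dx": 0, "dy": 0, "dz": 0.1, "wx": 0, "wy": 0, "wz": 0, "grip": 0}, {"dx": 0, "dy": 0, "dz": 0.2, "wx": 0, "wy": 0, "wz": 0, "grip": 0}, {"dx": 0, "dy": 0, "dz": 0.3, "wx": 0, "wy": 0, "wz": 0, "grip": 0}, {"dx": 0, "dy": 0, "dz": 0.4, "wx": 0, "wy": 0, "wz": 0, "grip": 0}, {"dx": 0, "dy": 0, "dz": 0.5, "wx": 0, "wy": 0, "wz": 0, "grip": 0}, {"dx": 0, "dy": 0, "dz": 0.5, "wx": 0, "wy": 0, "wz": 0, "grip": 0}])

```text
clock: 6.3
eef_pos: [0.5548, 0.091, 0.0746]
tool_rot: [0.129, 0.992, 0.0, 0.0]
ft_force: [-0.5, -0.5, 1.9]
grip_width: 0.0003
grasp_force: 0.7
```

Contact has started at 1.9 N. I'll press on gently.

>>> arm_command(increments=[{"dx": 0, "dy": 0, "dz": 0.1, "wx": 0, "wy": 0, "wz": 0, "grip": 0}, {"dx": 0, "dy": 0, "dz": 0.2, "wx": 0, "wy": 0, "wz": 0, "grip": 0}, {"dx": 0, "dy": 0, "dz": 0.3, "wx": 0, "wy": 0, "wz": 0, "grip": 0}, {"dx": 0, "dy": 0, "dz": 0.4, "wx": 0, "wy": 0, "wz": 0, "grip": 0}, {"dx": 0, "dy": 0, "dz": 0.5, "wx": 0, "wy": 0, "wz": 0, "grip": 0}, {"dx": 0, "dy": 0, "dz": 0.5, "wx": 0, "wy": 0, "wz": 0, "grip": 0}])

```text
clock: 6.9
eef_pos: [0.5548, 0.0911, 0.0696]
tool_rot: [0.129, 0.992, 0.0, 0.0]
ft_force: [-1.7, 0.5, 4.2]
grip_width: 0.0001
grasp_force: 2.5
```

>>> arm_command(increments=[{"dx": 0, "dy": 0, "dz": 0.1, "wx": 0, "wy": 0, "wz": 0, "grip": 0}, {"dx": 0, "dy": 0, "dz": 0.2, "wx": 0, "wy": 0, "wz": 0, "grip": 0}, {"dx": 0, "dy": 0, "dz": 0.3, "wx": 0, "wy": 0, "wz": 0, "grip": 0}, {"dx": 0, "dy": 0, "dz": 0.3, "wx": 0, "wy": 0, "wz": 0, "grip": 0}])

```text
clock: 7.3
eef_pos: [0.5548, 0.091, 0.0672]
tool_rot: [0.129, 0.992, 0.0, 0.0]
ft_force: [-3.7, -0.7, 7.4]
grip_width: 0.0001
grasp_force: 3.9
```

>>> arm_command(increments=[{"dx": 0, "dy": 0, "dz": 0.05, "wx": 0, "wy": 0, "wz": 0, "grip": 0}, {"dx": 0, "dy": 0, "dz": 0.05, "wx": 0, "wy": 0, "wz": 0, "grip": 0}, {"dx": 0, "dy": 0, "dz": 0.05, "wx": 0, "wy": 0, "wz": 0, "grip": 0}, {"dx": 0, "dy": 0, "dz": 0.05, "wx": 0, "wy": 0, "wz": 0, "grip": 0}])

```text
clock: 7.7
eef_pos: [0.5548, 0.0911, 0.0672]
tool_rot: [0.129, 0.992, 0.0, 0.0]
ft_force: [-3.5, -0.9, 10.0]
grip_width: -0.0001
grasp_force: 5.0
```

It is at its stop: the TCP no longer moves and the force is 10 N. I'll hold for about two seconds.

>>> arm_command(increments=[{"dx": 0, "dy": 0, "dz": 0, "wx": 0, "wy": 0, "wz": 0, "grip": 0}, {"dx": 0, "dy": 0, "dz": 0, "wx": 0, "wy": 0, "wz": 0, "grip": 0}, {"dx": 0, "dy": 0, "dz": 0, "wx": 0, "wy": 0, "wz": 0, "grip": 0}, {"dx": 0, "dy": 0, "dz": 0, "wx": 0, "wy": 0, "wz": 0, "grip": 0}, {"dx": 0, "dy": 0, "dz": 0, "wx": 0, "wy": 0, "wz": 0, "grip": 0}, {"dx": 0, "dy": 0, "dz": 0, "wx": 0, "wy": 0, "wz": 0, "grip": 0}, {"dx": 0, "dy": 0, "dz": 0, "wx": 0, "wy": 0, "wz": 0, "grip": 0}, {"dx": 0, "dy": 0, "dz": 0, "wx": 0, "wy": 0, "wz": 0, "grip": 0}, {"dx": 0, "dy": 0, "dz": 0, "wx": 0, "wy": 0, "wz": 0, "grip": 0}, {"dx": 0, "dy": 0, "dz": 0, "wx": 0, "wy": 0, "wz": 0, "grip": 0}])

```text
clock: 8.7
eef_pos: [0.5548, 0.0911, 0.0672]
tool_rot: [0.129, 0.992, 0.0, 0.0]
ft_force: [-4.2, -0.7, 11.2]
grip_width: -0.0001
grasp_force: 5.0
```

>>> arm_command(increments=[{"dx": 0, "dy": 0, "dz": 0, "wx": 0, "wy": 0, "wz": 0, "grip": 0}, {"dx": 0, "dy": 0, "dz": 0, "wx": 0, "wy": 0, "wz": 0, "grip": 0}, {"dx": 0, "dy": 0, "dz": 0, "wx": 0, "wy": 0, "wz": 0, "grip": 0}, {"dx": 0, "dy": 0, "dz": 0, "wx": 0, "wy": 0, "wz": 0, "grip": 0}, {"dx": 0, "dy": 0, "dz": 0, "wx": 0, "wy": 0, "wz": 0, "grip": 0}, {"dx": 0, "dy": 0, "dz": 0, "wx": 0, "wy": 0, "wz": 0, "grip": 0}, {"dx": 0, "dy": 0, "dz": 0, "wx": 0, "wy": 0, "wz": 0, "grip": 0}])

```text
clock: 9.4
eef_pos: [0.5548, 0.0911, 0.0672]
tool_rot: [0.129, 0.992, 0.0, 0.0]
ft_force: [-4.2, -1.0, 9.7]
grip_width: 0.0003
grasp_force: 5.0
```

>>> arm_command(increments=[{"dx": 0, "dy": 0, "dz": -0.3, "wx": 0, "wy": 0, "wz": 0, "grip": 0}, {"dx": 0, "dy": 0, "dz": -0.6, "wx": 0, "wy": 0, "wz": 0, "grip": 0}, {"dx": 0, "dy": 0, "dz": -0.9, "wx": 0, "wy": 0, "wz": 0, "grip": 0}, {"dx": 0, "dy": 0, "dz": -1.5, "wx": 0, "wy": 0, "wz": 0, "grip": 0}, {"dx": 0, "dy": 0, "dz": -3, "wx": 0, "wy": 0, "wz": 0, "grip": 0}, {"dx": 0, "dy": 0, "dz": -5, "wx": 0, "wy": 0, "wz": 0, "grip": 0}, {"dx": 0, "dy": 0, "dz": -8, "wx": 0, "wy": 0, "wz": 0, "grip": 0}, {"dx": 0, "dy": 0, "dz": -10, "wx": 0, "wy": 0, "wz": 0, "grip": 0}, {"dx": 0, "dy": 0, "dz": -10, "wx": 0, "wy": 0, "wz": 0, "grip": 0}, {"dx": 0, "dy": 0, "dz": -10, "wx": 0, "wy": 0, "wz": 0, "grip": 0}])

```text
clock: 10.4
eef_pos: [0.555, 0.0911, 0.1658]
tool_rot: [0.129, 0.992, 0.0, 0.0]
ft_force: [-0.4, 0.3, -0.7]
grip_width: 0.0003
grasp_force: 0.0
```

```bash
python3 - <<'E'
from h import *
o=monitor.get_obs();print(o['clock'],o['eef_pos'],o['ft_force'])
p,d,c=shot('side');cv2.imwrite('pics/side5.png',p[...,::-1])
E
```

```text
10.4 [0.55499407 0.09107909 0.16579222] [-0.40595072  0.30109724 -0.71856432]
```

View pics/side5.png

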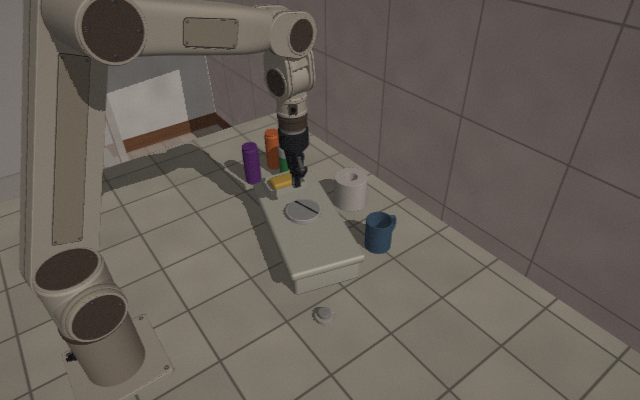

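The button at (303,211) is back up and level, the hand is clear at (298,185), and every object stands where it was. I'm handing the job in.

```bash
python3 -c "
from workcell import job
print(job.job_done())"
```

```text
the job is handed in; nothing more can be done
None
```

The larger part was pressed to its stop at about 10 N and held there for about 2 s. It then sprang back up, the hand is clear, nothing else looks moved in the last picture, and the job is handed in (no verdict was returned).

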